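# Reload the paint caddy in reverse order

## Task

My colleague works across the bench from the robot and must see the paints in the order the robot sees them now, so move the four bottles from the drying rack into the compartments of the grey wooden caddy in reverse order, one to a compartment: the leftmost bottle on the rack (as the robot sees it) goes into the rightmost compartment, and so on through the row. Stand each one upright on the compartment floor and let go, never tip a bottle over, and do not shift the gilded frame corner.

Things in the scene. Friction and masses are not known exactly. Their poses are not given: they have to be found in the camera images.
- red (a point): The red paint bottle: loose, closed, upright round bottle, red with a white band, brass collar and red cap. 80 mm tall, 80 g; body 35 mm in diameter up to 56 mm, cap 24 mm in diameter above 60 mm. The point is its centre, half-way up (40 mm above its foot); z is up along the bottle.
- blue (a point): The blue paint bottle: loose, closed, upright round bottle, blue with a white band, brass collar and blue cap. 80 mm tall, 80 g; body 35 mm in diameter up to 56 mm, cap 24 mm in diameter above 60 mm. The point is its centre, half-way up (40 mm above its foot); z is up along the bottle.
- green (a point): The green paint bottle: loose, closed, upright round bottle, green with a white band, brass collar and green cap. 80 mm tall, 80 g; body 35 mm in diameter up to 56 mm, cap 24 mm in diameter above 60 mm. The point is its centre, half-way up (40 mm above its foot); z is up along the bottle.
- yellow (a point): The yellow paint bottle: loose, closed, upright round bottle, yellow with a white band, brass collar and yellow cap. 80 mm tall, 80 g; body 35 mm in diameter up to 56 mm, cap 24 mm in diameter above 60 mm. The point is its centre, half-way up (40 mm above its foot); z is up along the bottle.
- chip_red: Fixed card 112 x 50 x 4 mm, red on its half away from the robot, in a bay of the dark drying rack: marks where the red bottle starts. Origin: centre of the underside, 10 mm above the table; x square to the row, y along it to the left. The bottle stands on it at x = -22 mm. Four bays 66 mm apart; strips 14 mm high (from the chip's underside) between and behind them. Turned up to 0.3 rad.
- chip_blue: Fixed card 112 x 50 x 4 mm, blue on its half away from the robot, in a bay of the dark drying rack: marks where the blue bottle starts. Origin: centre of the underside, 10 mm above the table; x square to the row, y along it to the left. The bottle stands on it at x = -22 mm. Four bays 66 mm apart; strips 14 mm high (from the chip's underside) between and behind them. Turned up to 0.3 rad.
- chip_green: Fixed card 112 x 50 x 4 mm, green on its half away from the robot, in a bay of the dark drying rack: marks where the green bottle starts. Origin: centre of the underside, 10 mm above the table; x square to the row, y along it to the left. The bottle stands on it at x = -22 mm. Four bays 66 mm apart; strips 14 mm high (from the chip's underside) between and behind them. Turned up to 0.3 rad.
- chip_yellow: Fixed card 112 x 50 x 4 mm, yellow on its half away from the robot, in a bay of the dark drying rack: marks where the yellow bottle starts. Origin: centre of the underside, 10 mm above the table; x square to the row, y along it to the left. The bottle stands on it at x = -22 mm. Four bays 66 mm apart; strips 14 mm high (from the chip's underside) between and behind them. Turned up to 0.3 rad.
- caddy: The caddy: fixed open grey-painted wooden tray 72 mm (x) by 269 mm (y) by 30 mm high, with brass strips on its ends, 5 mm walls and floor, in four compartments along y, each 62 x 61 mm inside, centred at x = 0, y = -99, -33, +33 and +99 mm. Origin at the centre of its underside, on the table; y points left as the robot sees it, turned up to 0.3 rad.
- frame: The gilded frame corner, a loose V of ornate brass-coloured moulding, 0.7 kg, beyond the racks. Two arms 160 mm long, 40 mm wide and 27 mm high run from the origin (the corner, on the underside) at 45 degrees either side of its x axis, away from the robot.

How it is judged:
At the end, for the whole second after the job is handed in: All four bottles stand at rest, upright (within about 10 degrees), on the floors of the caddy compartments (centre within 15 mm of the compartment centre along and across the row, height within 8 mm), one in each, in the reverse of the left-to-right order of their chips on the drying rack (x of red in the frame of caddy between -0.015 and 0.015 m and z of red in the frame of caddy between 0.037 and 0.053 m and angle between each of red, blue, green, yellow's own z axis and vertical below 0.17 rad and (y of red in the frame of caddy between -0.114 and -0.084 m or y of red in the frame of caddy between -0.048 and -0.018 m or y of red in the frame of caddy between 0.018 and 0.048 m or y of red in the frame of caddy between 0.084 and 0.114 m) and linear speed of each of bottle_red, bottle_blue, bottle_green, bottle_yellow below 0.02 m/s and x of blue in the frame of caddy between -0.015 and 0.015 m and z of blue in the frame of caddy between 0.037 and 0.053 m and (y of blue in the frame of caddy between -0.114 and -0.084 m or y of blue in the frame of caddy between -0.048 and -0.018 m or y of blue in the frame of caddy between 0.018 and 0.048 m or y of blue in the frame of caddy between 0.084 and 0.114 m) and x of green in the frame of caddy between -0.015 and 0.015 m and z of green in the frame of caddy between 0.037 and 0.053 m and (y of green in the frame of caddy between -0.114 and -0.084 m or y of green in the frame of caddy between -0.048 and -0.018 m or y of green in the frame of caddy between 0.018 and 0.048 m or y of green in the frame of caddy between 0.084 and 0.114 m) and x of yellow in the frame of caddy between -0.015 and 0.015 m and z of yellow in the frame of caddy between 0.037 and 0.053 m and (y of yellow in the frame of caddy between -0.114 and -0.084 m or y of yellow in the frame of caddy between -0.048 and -0.018 m or y of yellow in the frame of caddy between 0.018 and 0.048 m or y of yellow in the frame of caddy between 0.084 and 0.114 m) and ((y of chip_blue in the frame of chip_red above 0 m and ((y of blue in the frame of caddy below -0.066 m and y of red in the frame of caddy above -0.066 m) or (y of blue in the frame of caddy below 0 m and y of red in the frame of caddy above 0 m) or (y of blue in the frame of caddy below 0.066 m and y of red in the frame of caddy above 0.066 m))) or (y of chip_red in the frame of chip_blue above 0 m and ((y of red in the frame of caddy below -0.066 m and y of blue in the frame of caddy above -0.066 m) or (y of red in the frame of caddy below 0 m and y of blue in the frame of caddy above 0 m) or (y of red in the frame of caddy below 0.066 m and y of blue in the frame of caddy above 0.066 m)))) and ((y of chip_green in the frame of chip_red above 0 m and ((y of green in the frame of caddy below -0.066 m and y of red in the frame of caddy above -0.066 m) or (y of green in the frame of caddy below 0 m and y of red in the frame of caddy above 0 m) or (y of green in the frame of caddy below 0.066 m and y of red in the frame of caddy above 0.066 m))) or (y of chip_red in the frame of chip_green above 0 m and ((y of red in the frame of caddy below -0.066 m and y of green in the frame of caddy above -0.066 m) or (y of red in the frame of caddy below 0 m and y of green in the frame of caddy above 0 m) or (y of red in the frame of caddy below 0.066 m and y of green in the frame of caddy above 0.066 m)))) and ((y of chip_green in the frame of chip_blue above 0 m and ((y of green in the frame of caddy below -0.066 m and y of blue in the frame of caddy above -0.066 m) or (y of green in the frame of caddy below 0 m and y of blue in the frame of caddy above 0 m) or (y of green in the frame of caddy below 0.066 m and y of blue in the frame of caddy above 0.066 m))) or (y of chip_blue in the frame of chip_green above 0 m and ((y of blue in the frame of caddy below -0.066 m and y of green in the frame of caddy above -0.066 m) or (y of blue in the frame of caddy below 0 m and y of green in the frame of caddy above 0 m) or (y of blue in the frame of caddy below 0.066 m and y of green in the frame of caddy above 0.066 m)))) and ((y of chip_yellow in the frame of chip_red above 0 m and ((y of yellow in the frame of caddy below -0.066 m and y of red in the frame of caddy above -0.066 m) or (y of yellow in the frame of caddy below 0 m and y of red in the frame of caddy above 0 m) or (y of yellow in the frame of caddy below 0.066 m and y of red in the frame of caddy above 0.066 m))) or (y of chip_red in the frame of chip_yellow above 0 m and ((y of red in the frame of caddy below -0.066 m and y of yellow in the frame of caddy above -0.066 m) or (y of red in the frame of caddy below 0 m and y of yellow in the frame of caddy above 0 m) or (y of red in the frame of caddy below 0.066 m and y of yellow in the frame of caddy above 0.066 m)))) and ((y of chip_yellow in the frame of chip_blue above 0 m and ((y of yellow in the frame of caddy below -0.066 m and y of blue in the frame of caddy above -0.066 m) or (y of yellow in the frame of caddy below 0 m and y of blue in the frame of caddy above 0 m) or (y of yellow in the frame of caddy below 0.066 m and y of blue in the frame of caddy above 0.066 m))) or (y of chip_blue in the frame of chip_yellow above 0 m and ((y of blue in the frame of caddy below -0.066 m and y of yellow in the frame of caddy above -0.066 m) or (y of blue in the frame of caddy below 0 m and y of yellow in the frame of caddy above 0 m) or (y of blue in the frame of caddy below 0.066 m and y of yellow in the frame of caddy above 0.066 m)))) and ((y of chip_yellow in the frame of chip_green above 0 m and ((y of yellow in the frame of caddy below -0.066 m and y of green in the frame of caddy above -0.066 m) or (y of yellow in the frame of caddy below 0 m and y of green in the frame of caddy above 0 m) or (y of yellow in the frame of caddy below 0.066 m and y of green in the frame of caddy above 0.066 m))) or (y of chip_green in the frame of chip_yellow above 0 m and ((y of green in the frame of caddy below -0.066 m and y of yellow in the frame of caddy above -0.066 m) or (y of green in the frame of caddy below 0 m and y of yellow in the frame of caddy above 0 m) or (y of green in the frame of caddy below 0.066 m and y of yellow in the frame of caddy above 0.066 m))))); the robot touches nothing.
It fails at once if a bottle was tipped over (beyond about 45 degrees) (angle between any of red, blue, green, yellow's own z axis and vertical above 0.8 rad).
It fails at once if the gilded frame corner was shifted by more than 10 mm (distance of frame from where it was at the start of the episode above 0.01 m).
It also fails if it takes over 112 s, if anything falls off the work surface, if the arm or the gripper's body presses on something with over 40 N, if the wrist force passes 120 N, or if a joint passes its speed limit or range.

## Robot

A 7-joint arm with a two-finger parallel gripper is mounted at the origin on the work surface. World frame = base frame: x ahead of the robot, y to its left, z up, the work surface at z = 0. Lengths are in m, angles in rad, forces in N, time in s.
With the tool pointing down it reaches from about 0.425 to 1.025 m from the base axis. Payload 9.4 kg.
Tool frame: the origin (TCP) lies midway between the tips of the shut fingers; the grasp point (between the pads) lies 19 mm behind it; z points along the fingers, y is the line along which they close (so a half turn about z gives the same grasp; the last joint's range is limited). The gripper opens to 85 mm and grips with 20 to 120 N. Pads are 22 mm wide; open, the fingers measure 114 mm over their backs; the gripper's body (76 mm by 85 mm) begins 54 mm behind the grasp point. The pads swing forward as they close: fully open they stand 13 mm farther back than shut.
Start: joints at [1.177, 0.599, -0.003, 1.599, 0.002, 0.943, -0.08], TCP at [0.226, -0.689, 0.208] pointing down, gripper open.
Joint ranges: [-2.57, 2.57], [-0.35, 1.97], [-1.29, 1.29], [0.11, 2.56], [-1.05, 4.19], [0.11, 1.86], [-2.63, 2.63]. Speed limits (rad/s): [2.22, 2.22, 3.01, 3.01, 3.14, 3.14, 3.14].

## Interface

Orientations are given as a unit quaternion [w, x, y, z].
In Python, from plant import bot, cams, nets gives the robot as it stands.
- The arm moves only by the tool servo_tool, never from a script. Its argument "plan" is a list of rows, each a list of 7 numbers: the shift along the tool's x, y, z in cm, then the turn, a rotation vector about the tool's x, y, z in degrees, then the opening, from -1 (shut) to 1 (fully open). In form: [[dx, dy, dz, rx, ry, rz, grip], ...]. A call has 1 to 8 rows; each row is the pose to reach, as a shift and turn from the pose commanded when the call began, along the tool's axes at that moment; what a row does not reach only later rows make up. A row lasts 1/12 s, in which the tool goes at most 41.7 mm and 7.16 degrees, less where a joint would pass 70% of its speed; a pose out of reach is approached as far as the arm can. A call with a gripper value outside its range is refused whole. The fingers move at their own pace and stop on an object; "force" is the grip in N (left out, the last holds). Time passes only in rows, so rows that repeat a pose let the fingers close. It gives the time, the measured TCP pose, the force, the opening and the grip force at its end, in the units of the state.
- bot.read_state(): the state, without advancing time (a new reading comes with each control period).
- cams.read_camera(name): name is "side" or "top" or "wrist"; returns the picture (420x560x3 uint8, blue, green, red); there is no depth.
- cams.camera_params(name): a dict with "vfov" (degrees; the focal length in pixels is half the picture's height over the tangent of half this angle, whatever the lens; pixels are square), "cx", "cy" (the principal point, pixels), "dist_coeffs" ([k1, k2, p1, p2, k3] as OpenCV has them; the pictures are not rectified), "R" (3x3) and "t" (3): a world point X has camera coordinates R X + t; the wrist camera has in their place "mount" (4x4, takes a point from camera to tool coordinates, whose origin is the TCP and whose axes are the flange's). Camera axes: x right, y down, z forward; pixel columns grow to the right and rows downward; lengths in m; the calibration is good to about 2 mm. A picture is of the moment at which its call begins: read the wrist's pose just before it. camera_params takes no time and is no camera call.
- bot.finish_job(): hands the job in; it is judged then, once.
Trained networks look in the newest picture that a camera, given by its name, has taken for a name from the list of things; names that differ only in an ending like _2 or _b are one class to them, and where a whole thing is asked for, a point or a joint stands for the part that bears it (a point fixed in the world has none). Each returns a list of dicts, best first, with "p" (0 to 1); they miss things now and then, are a little off and sometimes report something else, mostly with a low value. They report only what shows in the picture. A call takes as long as a camera call.
- nets.look_for(thing, camera): "extent" ([left, top, width, height] in pixels, round what is visible of it).
- nets.masks_of(thing, camera): "pixels" (420x560 bool, what is visible of it) and "extent" ([left, top, width, height] in pixels, round what is visible of it).
- nets.pinpoint(thing, camera): "at" ([column, row] in pixels: a listed point, or the origin of a listed thing).
The state is a dict: "t": time; "joints": joint angles; "qvel": joint speeds; "joint_torque": joint torques, N m; "position": TCP position; "eef_rot": TCP orientation; "ft_force": force on the tool from outside, world axes, zero at the start; "moment": the same for the moment, N m; "opening": finger opening in m; "finger_force": force on a finger pad.
Only numpy, scipy, OpenCV 4.12 (cv2) and the standard library are available. Lean on these libraries where they do the work, as an engineer would, in place of code of your own. Each camera call takes 0.05 s, during which the arm holds its last target. There are 200 camera calls.

## Working session

There is one attempt and no reset: what is moved stays moved. The work goes in short steps, Python scripts to look and compute and a tool call to move; the robot and the scene stay as the last step left them, time stands still between calls to the robot, and variables do not carry over. Pictures are saved under pics/ and viewed, at most 14 in all, crops included, and the job is handed in when it is done.

Besides the shell and the picture viewer there is one more tool, called after "Emit:" as a command line: name --pt "numbers of a row" for each row, then --argument value for the rest. servo_tool: Moves the arm, as the interface text tells. Its arguments: {"type":"object","properties":{"plan":{"type":"array"},"force":{"type":"number"}},"required":["plan"]}

```bash
mkdir -p pics; cat > h.py <<'E'
import numpy as np, cv2
from scipy.spatial.transform import Rotation as Rn
from plant import bot, cams, nets
def cam(name):
    p=cams.camera_params(name); f=210/np.tan(np.radians(p['vfov'])/2)
    K=np.array([[f,0,p['cx']],[0,f,p['cy']],[0,0,1.]]); D=np.array(p['dist_coeffs'],float)
    if 'R' in p: R=np.array(p['R']);t=np.array(p['t'])
    else:
        s=bot.read_state(); q=s['eef_rot']; T=np.eye(4); T[:3,:3]=Rn.from_quat([q[1],q[2],q[3],q[0]]).as_matrix(); T[:3,3]=s['position']
        M=np.linalg.inv(T@np.array(p['mount'])); R=M[:3,:3]; t=M[:3,3]
    return K,D,R,t
def toz(px,c,z):
    K,D,R,t=c
    u=cv2.undistortPoints(np.array(px,float).reshape(-1,1,2),K,D).reshape(-1,2)
    d=np.c_[u,np.ones(len(u))]@R; o=-R.T@t
    return o+d*((z-o[2])/d[:,2])[:,None]
def proj(X,c):
    K,D,R,t=c
    return cv2.projectPoints(np.array(X,float).reshape(-1,3),cv2.Rodrigues(R)[0],t,K,D)[0].reshape(-1,2)
E
python3 - <<'E'
from h import *
s=bot.read_state(); print(s['position'],s['eef_rot'],s['opening'],s['t'])
ims={}
for n in ['top','side']:
    im=cams.read_camera(n); cv2.imwrite(f'pics/{n}0.png',im); c=cam(n)
    print(n,-c[2].T@c[3])
    for th,z in [('red',.054),('blue',.054),('green',.054),('yellow',.054),('chip_red',.01),('chip_blue',.01),('chip_green',.01),('chip_yellow',.01),('caddy',0),('frame',0)]:
        for r in nets.pinpoint(th,n)[:2]: print(n,th,round(r['p'],2),np.round(r['at'],1),np.round(toz(r['at'],c,z)[0],3))
E
```

```text
[ 0.22567795 -0.68843224  0.20679608] [-7.74162838e-04  9.87478684e-01  1.57750490e-01 -1.77062885e-04] 0.08527717696323958 0.0
top [ 0.47197476 -0.01215988  1.05123242]
top red 0.69 [372.5 280.1] [ 0.47  -0.235  0.054]
top blue 0.49 [315.2 283.3] [ 0.463 -0.103  0.054]
top green 0.67 [344.  284.6] [ 0.46  -0.169  0.054]
top yellow 0.73 [401.6 279.5] [ 0.471 -0.303  0.054]
top chip_red 0.87 [367.5 274.6] [ 0.483 -0.233  0.01 ]
top chip_blue 0.75 [311.4 274.1] [ 0.484 -0.098  0.01 ]
top chip_blue 0.48 [366.7 274.2] [ 0.484 -0.231  0.01 ]
top chip_green 0.9 [337.4 271.4] [ 0.491 -0.16   0.01 ]
top chip_yellow 0.88 [394.7 271.5] [ 0.491 -0.3    0.01 ]
top caddy 0.76 [187.5 258.7] [0.518 0.202 0.   ]
top frame 0.89 [263.8 154.8] [0.78 0.02 0.  ]
top frame 0.65 [367.2 272.8] [ 0.488 -0.235  0.   ]
side [ 0.49125221 -0.67064985  0.85192805]
side red 0.69 [227.1 308.3] [ 0.463 -0.226  0.054]
side blue 0.95 [218.3 257.5] [ 0.456 -0.107  0.054]
side green 0.67 [226.3 280.3] [ 0.468 -0.164  0.054]
side green 0.32 [234.5 291.6] [ 0.481 -0.192  0.054]
side yellow 0.67 [235.  340.9] [ 0.471 -0.294  0.054]
side chip_red 0.75 [242.2 318.7] [ 0.489 -0.229  0.01 ]
side chip_red 0.27 [234.8 340. ] [ 0.47  -0.271  0.01 ]
side chip_blue 0.77 [230.9 265.4] [ 0.479 -0.1    0.01 ]
side chip_blue 0.72 [235.2 340.3] [ 0.471 -0.272  0.01 ]
side chip_green 0.98 [235.3 288.7] [ 0.483 -0.159  0.01 ]
side chip_yellow 0.88 [249.4 350. ] [ 0.495 -0.296  0.01 ]
side caddy 0.8 [234.2 165.3] [0.517 0.213 0.   ]
side frame 0.62 [352.  207.4] [0.78  0.025 0.   ]
```

View pics/top0.png

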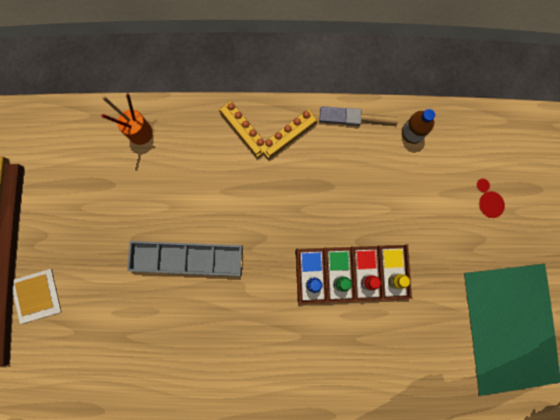

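View pics/side0.png

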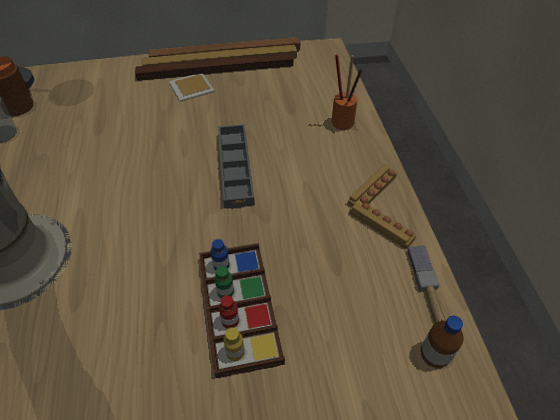

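The top view shows, left to right, blue, green, red and yellow on the rack (caps at about (315,285), (343,284), (372,282), (402,281)). The caddy is at (187,259), with clear compartments, so the order in it from the left must be yellow, red, green, blue. I'll refine the positions by segmentation.

```bash
python3 - <<'E'
from h import *
for n in ['top','side']:
    im=cams.read_camera(n); c=cam(n)
    P=[];
    for k in ['blue','green','red','yellow']:
        r=nets.masks_of('chip_'+k,n); b=nets.masks_of(k,n)
        m=b[0]['pixels']; hsv=cv2.cvtColor(im,cv2.COLOR_BGR2HSV)
        h={'blue':(100,130),'green':(50,90),'red':(-8,8),'yellow':(22,34)}[k]
        H=hsv[...,0].astype(int); H=np.where((H>150)&(k=='red'),H-180,H)
        col=((H>=h[0])&(H<=h[1])&(hsv[...,1]>130)&(hsv[...,2]>50)).astype(np.uint8)
        nn,lab,st,ce=cv2.connectedComponentsWithStats(col)
        L=[(st[i,4],ce[i]) for i in range(1,nn) if st[i,4]>40]
        ok=[(a,np.round(x,1),np.round(toz(x,c,.014)[0],3)[:2],np.round(toz(x,c,.09)[0],3)[:2]) for a,x in L if proj([[.5,-.2,0]],c)[0][0]-90<x[0]<proj([[.5,-.2,0]],c)[0][0]+90]
        print(n,k,b[0]['p'],b[0]['extent'],ok)
    r=nets.masks_of('caddy',n)[0]; cs=max(cv2.findContours(r['pixels'].astype(np.uint8),0,2)[0],key=cv2.contourArea)
    q=toz(cs.reshape(-1,2),c,.03)[:,:2]
    rect=cv2.minAreaRect((q*1000).astype(np.float32)); print(n,'caddy',r['p'],rect)
    m=nets.masks_of('frame',n)[0]['extent'];print(m)
E
```

```text
top blue 0.71 [307.5, 276.7, 14.9, 15.3] [(np.int32(104), array([428.5, 114.9]), array([ 0.889, -0.401]), array([ 0.859, -0.373])), (np.int32(320), array([311.2, 261.8]), array([ 0.513, -0.097]), array([ 0.51 , -0.091])), (np.int32(162), array([314. , 284.7]), array([ 0.459, -0.104]), array([ 0.46 , -0.097]))]
top green 0.55 [335.6, 276.8, 13.0, 16.9] [(np.int32(299), array([338.8, 260.8]), array([ 0.516, -0.163]), array([ 0.513, -0.152])), (np.int32(153), array([343.3, 283.5]), array([ 0.462, -0.174]), array([ 0.463, -0.162]))]
top red 0.57 [358.5, 274.7, 17.6, 16.9] [(np.int32(343), array([366.2, 259.3]), array([ 0.52, -0.23]), array([ 0.516, -0.214])), (np.int32(194), array([372.4, 282.3]), array([ 0.465, -0.244]), array([ 0.465, -0.227]))]
top yellow 0.52 [390.2, 273.5, 18.1, 15.0] [(np.int32(82), array([283.7, 141.1]), array([ 0.812, -0.029]), array([ 0.787, -0.028])), (np.int32(351), array([392.9, 258.3]), array([ 0.522, -0.295]), array([ 0.519, -0.274])), (np.int32(203), array([400.6, 280.9]), array([ 0.468, -0.313]), array([ 0.468, -0.291]))]
top caddy 0.65 ((518.303161621093
[... 269 characters left out ...]
61.1]), array([ 0.513, -0.097]), array([ 0.511, -0.149]))]
side green 0.83 [217.9, 266.8, 17.9, 31.1] [(np.int32(94), array([221.8, 271. ]), array([ 0.459, -0.114]), array([ 0.462, -0.164])), (np.int32(55), array([225.5, 281.1]), array([ 0.465, -0.14 ]), array([ 0.467, -0.188])), (np.int32(355), array([251.7, 287.4]), array([ 0.516, -0.164]), array([ 0.514, -0.21 ]))]
side red 0.86 [216.0, 292.7, 22.5, 38.0] [(np.int32(272), array([228.1, 306.1]), array([ 0.464, -0.199]), array([ 0.467, -0.241])), (np.int32(450), array([257.2, 315.7]), array([ 0.519, -0.229]), array([ 0.516, -0.269]))]Traceback (most recent call last):
  File "<stdin>", line 7, in <module>
IndexError: list index out of range
```

Emit:
servo_tool --pt "2.2 -1.8 0 0 0 -5.6 1" --pt "4.4 -3.7 0 0 0 -11.2 1" --pt "6.7 -5.5 0 0 0 -16.9 1" --pt "8.9 -7.4 0 0 0 -22.5 1" --pt "11.1 -9.2 0 0 0 -28.1 1" --pt "13.3 -11.1 0 0 0 -33.8 1" --pt "15.6 -12.9 0 0 0 -39.4 1" --pt "17.8 -14.7 0 0 0 -45 1" --force 40

```text
t: 2.77
position: [0.3499, -0.4926, 0.2079]
eef_rot: [0.0, 0.851, 0.526, -0.0]
ft_force: [0.1, 0.0, -0.4]
opening: 0.0857
finger_force: 0.0
```

Emit:
servo_tool --pt "4 0.4 0 0 0 -6 1" --pt "8 0.8 0 0 0 -12 1" --pt "12 1.2 0 0 0 -18 1" --pt "16 1.6 0 0 0 -24 1" --pt "20 2 0 0 0 -29.5 1" --pt "23 2.1 0 0 0 -29.5 1" --pt "23 2.1 0 0 0 -29.5 1"

```text
t: 3.35
position: [0.4757, -0.2915, 0.2083]
eef_rot: [0.0, 0.687, 0.726, 0.002]
ft_force: [-0.1, 0.8, 0.1]
opening: 0.0855
finger_force: 0.0
```

```bash
python3 - <<'E'
from h import *
s=bot.read_state();print(s['position'],s['eef_rot'],s['joints'])
c=cam('wrist');im=cams.read_camera('wrist')
th=.0455; ux=np.array([np.cos(th),np.sin(th)])
for b in [(.463,-.0993),(.466,-.1658),(.4695,-.2318),(.472,-.2973)]:
    X=[[*b,.094],[*b,.014],[*(np.array(b)+.05*ux),.014]]
    p=proj(X,c); print(np.round(p))
    for q,k in zip(p,[(255,0,255),(255,255,0),(0,0,0)]):
        if abs(q).max()<2000: cv2.drawMarker(im,tuple(int(v) for v in q),k,0,14,2)
cv2.imwrite('pics/w1.png',im)
E
```

```text
[ 0.47570828 -0.29154025  0.20831049] [2.61671353e-04 6.87348100e-01 7.26325866e-01 1.80485596e-03] [ 0.74630397  0.42501576 -0.4086694   1.96764381  0.22792858  0.79152596
  0.26437155]
[[276. -58.]
 [276. -19.]
 [328. -18.]]
[[275.  43.]
 [276.  57.]
 [325.  57.]]
[[275. 129.]
 [276. 124.]
 [322. 124.]]
[[274. 204.]
 [275. 183.]
 [319. 183.]]
```

View pics/w1.png

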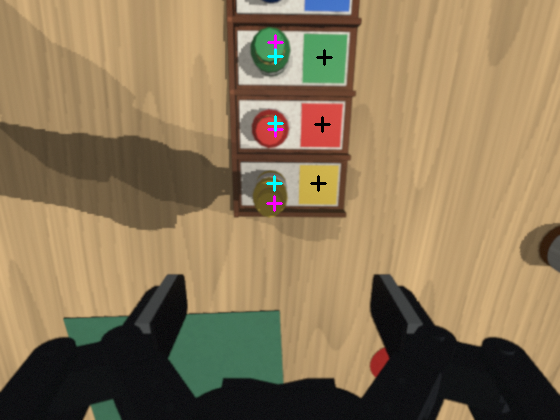

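Emit:
servo_tool --pt "-0.5 -0.7 2.5 0 0 0.5 1" --pt "-0.5 -0.7 5.5 0 0 0.5 1" --pt "-0.5 -0.7 8.5 0 0 0.5 1" --pt "-0.5 -0.7 11.5 0 0 0.5 1" --pt "-0.5 -0.7 14 0 0 0.5 1" --pt "-0.5 -0.7 16 0 0 0.5 1" --pt "-0.5 -0.7 16.8 0 0 0.5 1" --pt "-0.5 -0.7 16.8 0 0 0.5 1"

```text
t: 4.07
position: [0.4637, -0.3038, 0.038]
eef_rot: [-0.001, 0.694, 0.72, -0.001]
ft_force: [-0.8, -0.2, -0.4]
opening: 0.0851
finger_force: 0.0
```

Emit:
servo_tool --pt "0 0 0 0 0 0 -0.2" --pt "0 0 0 0 0 0 -1" --pt "0 0 0 0 0 0 -1" --pt "0 0 0 0 0 0 -1" --pt "0 0 0 0 0 0 -1" --pt "0 0 0 0 0 0 -1" --pt "0 0 0 0 0 0 -1" --pt "0 0 0 0 0 0 -1" --force 30

```text
t: 4.73
position: [0.4658, -0.3039, 0.0408]
eef_rot: [0.001, 0.694, 0.72, 0.0]
ft_force: [0.2, -0.0, 7.2]
opening: 0.0326
finger_force: 29.1
```

```bash
python3 - <<'E'
from h import *
s=bot.read_state();print(s['position'],s['opening'],s['ft_force'])
cv2.imwrite('pics/w2.png',cams.read_camera('wrist'))
c=cam('wrist'); print(proj([[*s['position'][:2],.094]],c))
E
```

```text
[ 0.46575935 -0.30386296  0.04080746] 0.032638649369933284 [ 0.24369262 -0.04637269  7.16671215]
[[279.61394169 310.99005819]]
```

View pics/w2.png

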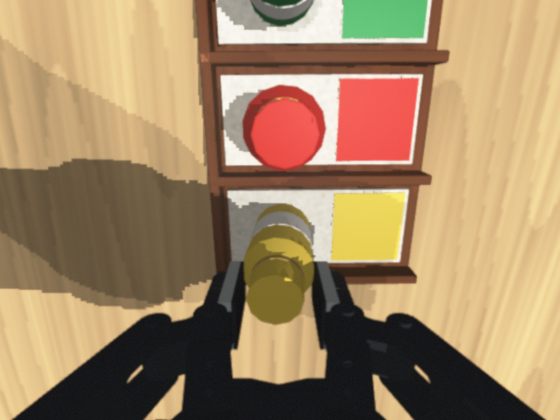

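Bottle centre is about 5 mm ahead of the pads along tool x (cap at (276,298), TCP axis at (280,311)). I'll re-seat the grip, then lift.

Emit:
servo_tool --pt "0 0 0 0 0 0 0.2" --pt "0 0 0 0 0 0 0.2" --pt "0.5 0 0 0 0 0 0.2" --pt "0.5 0 0 0 0 0 -1" --pt "0.5 0 0 0 0 0 -1" --pt "0.5 0 0 0 0 0 -1" --pt "0.5 0 0 0 0 0 -1" --pt "0.5 0 -0.5 0 0 0 -1"

```text
t: 5.45
position: [0.4644, -0.2981, 0.0441]
eef_rot: [-0.001, 0.694, 0.72, -0.0]
ft_force: [-0.0, 0.5, -0.4]
opening: 0.0327
finger_force: 29.8
```

Emit:
servo_tool --pt "0 0 -2 0 0 0 -1" --pt "0 0 -4 0 0 0 -1" --pt "0 0 -7 0 0 0 -1" --pt "0 0 -10 0 0 0 -1" --pt "0 0 -13 0 0 0 -1" --pt "0 0 -13 0 0 0 -1" --pt "0 0 -13 0 0 0 -1"

```text
t: 6.03
position: [0.4653, -0.2991, 0.1763]
eef_rot: [0.002, 0.694, 0.72, 0.0]
ft_force: [-0.1, -0.3, -1.5]
opening: 0.0329
finger_force: 30.0
```

Emit:
servo_tool --pt "3 0.6 0 0 0 0 -1" --pt "7 1.3 0 0 0 0 -1" --pt "11 2 0 0 0 0 -1" --pt "15 2.8 0 0 0 0 -1" --pt "19 3.6 0 0 0 0 -1" --pt "23 4.4 0 0 0 0 -1" --pt "27 5.2 0 0 0 0 -1" --pt "30 6 0 0 0 0 -1"

```text
t: 6.7
position: [0.5125, 0.007, 0.1735]
eef_rot: [-0.001, 0.693, 0.721, -0.0]
ft_force: [1.8, 0.1, -1.0]
opening: 0.033
finger_force: 30.0
```

Emit:
servo_tool --pt "3 0 0 0 0 0 -1" --pt "5 0 0 0 0 0 -1" --pt "5 0 0 0 0 0 -1" --pt "5 0 0 0 0 0 -1"

```text
t: 7.03
position: [0.5108, 0.0547, 0.1735]
eef_rot: [-0.001, 0.693, 0.721, -0.001]
ft_force: [0.1, -1.1, -0.9]
opening: 0.0332
finger_force: 30.0
```

```bash
python3 - <<'E'
from h import *
s=bot.read_state();print(s['position'],s['eef_rot'])
c=cam('wrist');im=cams.read_camera('wrist')
th=-.019; ux=np.array([np.cos(th),np.sin(th)]);uy=np.array([-ux[1],ux[0]]);o=np.array([.518,.204])
r=nets.masks_of('caddy','wrist')
if r:
    m=r[0]['pixels'].astype(np.uint8); cs=max(cv2.findContours(m,0,2)[0],key=cv2.contourArea)
    print(r[0]['p'],cv2.minAreaRect((toz(cs.reshape(-1,2),c,.03)[:,:2]*1000).astype(np.float32)))
for y in [-.099,-.033,.033,.099]:
    for dx,dy,z in [(0,0,.005),(.036,.033,.03),(-.036,.033,.03),(.036,-.033,.03),(-.036,-.033,.03)]:
        q=proj([[*(o+dx*ux+(y+dy)*uy),z]],c)[0]
        cv2.drawMarker(im,tuple(int(v) for v in q),(255,0,255),0,10,1)
cv2.imwrite('pics/w3.png',im)
E
```

```text
[0.51076039 0.05466719 0.17351477] [-0.00077258  0.69262622  0.72129577 -0.00085737]
0.9 ((516.6701049804688, 144.14935302734375), (151.99185180664062, 73.22431182861328), 88.88420867919922)
```

View pics/w3.png

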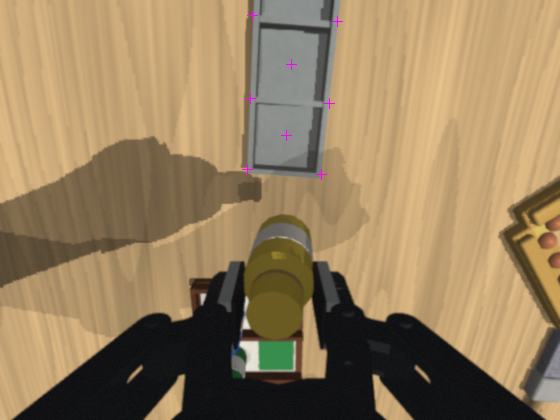

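Emit:
servo_tool --pt "3 0.3 0 0 0 0.5 -1" --pt "7 0.6 0 0 0 1 -1" --pt "11 0.9 0 0 0 1.5 -1" --pt "15 1.2 0 0 0 2 -1" --pt "19 1.5 0 0 0 2.5 -1" --pt "22.5 1.8 0 0 0 3.4 -1" --pt "24.7 1.85 0 0 0 3.4 -1" --pt "24.7 1.85 0 0 0 3.4 -1"

```text
t: 7.8
position: [0.5204, 0.3059, 0.1743]
eef_rot: [-0.001, 0.713, 0.701, 0.001]
ft_force: [-0.1, 0.2, 0.2]
opening: 0.0332
finger_force: 30.0
```

Emit:
servo_tool --pt "0 0 0 0 0 0 -1" --pt "0 0 2 0 0 0 -1" --pt "0 0 4 0 0 0 -1" --pt "0 0 6 0 0 0 -1" --pt "0 0 7 0 0 0 -1" --pt "0 0 7 0 0 0 -1"

```text
t: 8.3
position: [0.5204, 0.2979, 0.1024]
eef_rot: [-0.0, 0.716, 0.698, -0.002]
ft_force: [0.3, -0.4, -0.9]
opening: 0.0327
finger_force: 30.0
```

Emit:
servo_tool --pt "0 0 2 0 0 0 -1" --pt "0 0 4 0 0 0 -1" --pt "0 0 5.5 0 0 0 -1" --pt "0 0 6.3 0 0 0 -1" --pt "0 0 6.6 0 0 0 -1" --pt "0 0 6.8 0 0 0 -1" --pt "0 0 6.8 0 0 0 -1"

```text
t: 8.88
position: [0.5213, 0.3011, 0.0373]
eef_rot: [0.0, 0.715, 0.699, 0.0]
ft_force: [-0.8, -0.8, -0.9]
opening: 0.0334
finger_force: 30.0
```

```bash
python3 - <<'E'
from h import *
s=bot.read_state();print(s['position'],s['ft_force'],s['joints'])
cv2.imwrite('pics/w4.png',np.hstack([cams.read_camera('wrist')[120:,100:460],cams.read_camera('side')[:300,60:420]]))
E
```

```text
[0.5213214  0.30109522 0.03726053] [-0.76143132 -0.83700381 -0.86735257] [-0.43089402  0.69428604 -0.28059354  1.99937598  0.38086764  0.49732877
 -1.00925463]
```

View pics/w4.png

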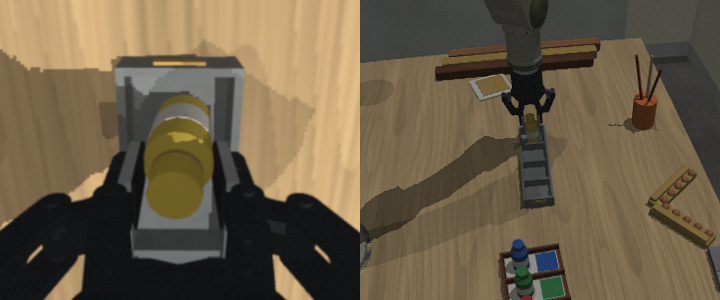

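The bottle hangs centred in the leftmost compartment and isn't touching anything yet (no upward force). I'll lower it a little more.

Emit:
servo_tool --pt "0 0 0.1 0 0 0 -1" --pt "0 0 0.2 0 0 0 -1" --pt "0 0 0.3 0 0 0 -1" --pt "0 0 0.4 0 0 0 -1" --pt "0 0 0.4 0 0 0 -1"

```text
t: 9.4
position: [0.5207, 0.3011, 0.0325]
eef_rot: [-0.0, 0.715, 0.699, -0.0]
ft_force: [0.3, -0.3, -0.8]
opening: 0.033
finger_force: 30.0
```

Emit:
servo_tool --pt "0 0 0.1 0 0 0 -1" --pt "0 0 0.2 0 0 0 -1" --pt "0 0 0.2 0 0 0 -1"

```text
t: 9.65
position: [0.5211, 0.3015, 0.0309]
eef_rot: [0.0, 0.715, 0.699, 0.0]
ft_force: [-0.4, 0.4, 2.8]
opening: 0.0334
finger_force: 30.3
```

Emit:
servo_tool --pt "0 0 0 0 0 0 0.2" --pt "0 0 0 0 0 0 0.6" --pt "0 0 0 0 0 0 1" --pt "0 0 0 0 0 0 1" --pt "0 0 -1 0 0 0 1" --pt "0 0 -3 0 0 0 1" --pt "0 0 -6 0 0 0 1" --pt "0 0 -10 0 0 0 1"

```text
t: 10.32
position: [0.5195, 0.3003, 0.1304]
eef_rot: [-0.001, 0.715, 0.7, -0.002]
ft_force: [0.9, 0.7, -0.1]
opening: 0.0854
finger_force: 0.0
```

Emit:
servo_tool --pt "-3 -0.2 -1 0 0 0 1" --pt "-7 -0.6 -2 0 0 0 1" --pt "-11 -0.9 -2 0 0 0 1" --pt "-15 -1.2 -2 0 0 0 1" --pt "-19 -1.6 -2 0 0 0 1" --pt "-23 -1.9 -2 0 0 0 1" --pt "-27 -2.3 -2 0 0 0 1" --pt "-30.5 -2.5 -2 0 0 0 1"

```text
t: 10.98
position: [0.4883, -0.0058, 0.1514]
eef_rot: [0.0, 0.715, 0.699, -0.0]
ft_force: [-0.6, -0.4, -0.3]
opening: 0.0854
finger_force: 0.0
```

Emit:
servo_tool --pt "-4 -0.3 0 0 0 -0.5 1" --pt "-8 -0.7 0 0 0 -1 1" --pt "-12 -1 0 0 0 -2 1" --pt "-16 -1.4 0 0 0 -3 1" --pt "-20 -1.8 0 0 0 -3.9 1" --pt "-23 -2 0 0 0 -3.9 1" --pt "-23 -2 0 0 0 -3.9 1" --pt "-23 -2 0 0 0 -3.9 1"

```text
t: 11.65
position: [0.4636, -0.2347, 0.1511]
eef_rot: [0.0, 0.692, 0.722, -0.0]
ft_force: [0.0, 0.2, 0.0]
opening: 0.0854
finger_force: 0.0
```

```bash
python3 - <<'E'
from h import *
s=bot.read_state();print(s['position'],s['eef_rot'])
c=cam('wrist');im=cams.read_camera('wrist')
for k,b in [('red',(.464,-.233)),('green',(.461,-.167)),('blue',(.458,-.1))]:
    q=proj([[*b,.094],[*b,.054]],c); r=nets.pinpoint(k,'wrist')
    print(k,np.round(q),[(round(x['p'],2),np.round(x['at']),toz(x['at'],c,.054).round(4)) for x in r[:1]])
    cv2.drawMarker(im,tuple(int(v) for v in q[0]),(255,0,255),0,14,2)
cv2.drawMarker(im,tuple(int(v) for v in proj([[*s['position'][:2],.094]],c)[0]),(255,255,255),0,14,2)
cv2.imwrite('pics/w5.png',im)
E
```

```text
[ 0.46361541 -0.23471244  0.15108414] [ 2.11152581e-04  6.92132676e-01  7.21770256e-01 -1.11748531e-04]
red [[280. 217.]
 [280. 201.]] [(0.67, array([281., 200.]), array([[ 0.4655, -0.2314,  0.054 ]]))]
green [[280. 124.]
 [279. 121.]] [(0.67, array([277., 122.]), array([[ 0.4592, -0.1679,  0.054 ]]))]
blue [[279.  10.]
 [279.  25.]] [(0.82, array([282.,  26.]), array([[ 0.4597, -0.1006,  0.054 ]]))]
```

View pics/w5.png

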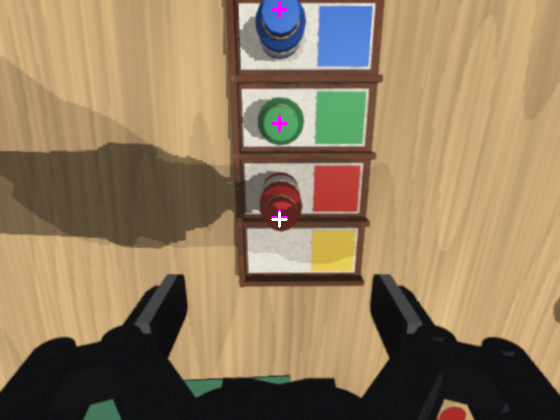

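Estimates lie on the caps within about 2 mm (red cap near (281,214)). Descending on red.

Emit:
servo_tool --pt "0.3 0.1 3 0 0 0 1" --pt "0.3 0.1 6 0 0 0 1" --pt "0.3 0.1 8.5 0 0 0 1" --pt "0.3 0.1 10.2 0 0 0 1" --pt "0.3 0.1 11 0 0 0 1" --pt "0.3 0.1 11 0 0 0 1" --pt "0.3 0.1 11 0 0 0 0" --pt "0.3 0.1 11 0 0 0 -1"

```text
t: 12.52
position: [0.4658, -0.2295, 0.0417]
eef_rot: [0.001, 0.69, 0.724, 0.0]
ft_force: [-0.4, -0.2, -0.6]
opening: 0.0641
finger_force: 0.0
```

Emit:
servo_tool --pt "0 0 0 0 0 0 -1" --pt "0 0 0 0 0 0 -1" --pt "0 0 0 0 0 0 -1" --pt "0 0 0 0 0 0 -1" --pt "0 0 0 0 0 0 -1"

```text
t: 12.93
position: [0.4655, -0.2301, 0.0417]
eef_rot: [0.001, 0.691, 0.723, 0.0]
ft_force: [-1.2, 0.3, 9.0]
opening: 0.0324
finger_force: 29.0
```

Emit:
servo_tool --pt "0 0 -0.5 0 0 0 -1" --pt "0 0 -2 0 0 0 -1" --pt "0 0 -5 0 0 0 -1" --pt "0 0 -8.5 0 0 0 -1" --pt "0 0 -12 0 0 0 -1" --pt "3 0.5 -13 0 0 0 -1" --pt "7 1 -13 0 0 0 -1" --pt "11 1.6 -13 0 0 0 -1"

```text
t: 13.6
position: [0.4761, -0.1193, 0.1723]
eef_rot: [0.001, 0.692, 0.722, 0.001]
ft_force: [1.0, 0.4, -1.8]
opening: 0.0327
finger_force: 30.1
```

Emit:
servo_tool --pt "4 0.6 0 0 0 0 -1" --pt "8 1.2 0 0 0 0 -1" --pt "12 1.9 0 0 0 0 -1" --pt "16 2.5 0 0 0 0 -1" --pt "20 3.2 0 0 0 0 -1" --pt "24 3.8 0 0 0 0 -1" --pt "28 4.5 0 0 0 0 -1" --pt "31 5 0 0 0 0 -1"

```text
t: 14.27
position: [0.5114, 0.1967, 0.1714]
eef_rot: [-0.0, 0.69, 0.724, 0.001]
ft_force: [0.0, -0.3, -0.6]
opening: 0.0326
finger_force: 30.1
```

Emit:
servo_tool --pt "2.5 0.4 0 0 0 1.8 -1" --pt "4.4 0.7 0 0 0 3.6 -1" --pt "4.4 0.7 0 0 0 3.6 -1" --pt "4.4 0.7 0 0 0 3.6 -1" --pt "4.4 0.7 0 0 0 3.6 -1"

```text
t: 14.68
position: [0.5163, 0.2362, 0.1708]
eef_rot: [0.0, 0.713, 0.701, -0.0]
ft_force: [0.6, -0.2, -0.8]
opening: 0.0326
finger_force: 30.1
```

```bash
python3 - <<'E'
from h import *
s=bot.read_state();print(s['position'],s['eef_rot'],s['ft_force'])
c=cam('wrist');im=cams.read_camera('wrist')
for y,b in [(99,(.5194,.302)),(33,(.518,.236))]:
    cv2.drawMarker(im,tuple(int(v) for v in proj([[*b,.085]],c)[0]),(255,0,255),0,14,2)
    cv2.drawMarker(im,tuple(int(v) for v in proj([[*b,.005]],c)[0]),(255,255,0),0,14,2)
cv2.imwrite('pics/w6.png',im)
E
```

```text
[0.5162692  0.23622064 0.17076056] [ 1.82091852e-04  7.12893374e-01  7.01272290e-01 -4.23363387e-04] [ 0.57916057 -0.18880363 -0.78004563]
```

View pics/w6.png

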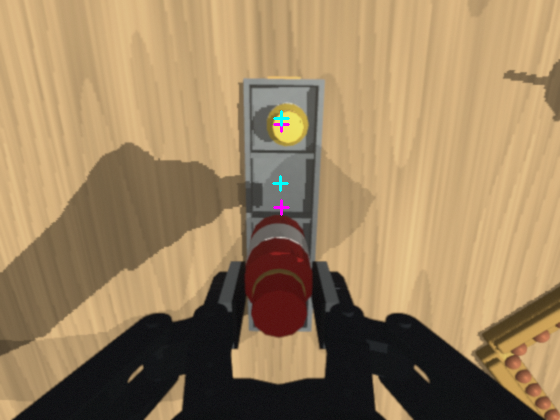

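Yellow stands upright in the far-left compartment, about 5 mm right of its centre in the image (288,123). Red is aligned over the second compartment. Lowering red.

Emit:
servo_tool --pt "0 0 3 0 0 0 -1" --pt "0 0 6 0 0 0 -1" --pt "0 0 9 0 0 0 -1" --pt "0 0 11 0 0 0 -1" --pt "0 0 12.5 0 0 0 -1" --pt "0 0 13.3 0 0 0 -1" --pt "0 0 13.6 0 0 0 -1" --pt "0 0 13.6 0 0 0 -1"

```text
t: 15.4
position: [0.5166, 0.2365, 0.0346]
eef_rot: [-0.0, 0.713, 0.701, -0.0]
ft_force: [0.6, 0.5, -1.9]
opening: 0.0325
finger_force: 30.1
```

Emit:
servo_tool --pt "0 0 0.1 0 0 0 -1" --pt "0 0 0.2 0 0 0 -1" --pt "0 0 0.2 0 0 0 -1"

```text
t: 15.65
position: [0.517, 0.2372, 0.0334]
eef_rot: [0.0, 0.713, 0.701, 0.001]
ft_force: [-0.2, -0.2, -0.7]
opening: 0.0327
finger_force: 30.1
```

Emit:
servo_tool --pt "0 0 0.1 0 0 0 -1" --pt "0 0 0.2 0 0 0 -1" --pt "0 0 0.2 0 0 0 -1"

```text
t: 15.9
position: [0.517, 0.2375, 0.0326]
eef_rot: [0.001, 0.713, 0.701, 0.001]
ft_force: [-3.6, -2.3, 20.5]
opening: 0.0322
finger_force: 32.2
```

Emit:
servo_tool --pt "0 0 -0.1 0 0 0 -1" --pt "0 0 -0.1 0 0 0 0.2" --pt "0 0 -0.1 0 0 0 0.6" --pt "0 0 -0.1 0 0 0 1" --pt "0 0 -0.1 0 0 0 1" --pt "0 0 -2 0 0 0 1" --pt "0 0 -6 0 0 0 1" --pt "0 0 -10 0 0 0 1"

```text
t: 16.57
position: [0.5153, 0.2368, 0.1304]
eef_rot: [-0.001, 0.713, 0.701, -0.002]
ft_force: [1.4, -0.4, -0.5]
opening: 0.0852
finger_force: 0.0
```

Emit:
servo_tool --pt "-3 -0.3 -1 0 0 0 1" --pt "-7 -0.8 -2 0 0 0 1" --pt "-11 -1.3 -2 0 0 0 1" --pt "-15 -1.8 -2 0 0 0 1" --pt "-19 -2.3 -2 0 0 0 1" --pt "-23 -2.8 -2 0 0 0 1" --pt "-27 -3.2 -2 0 0 0 1" --pt "-30.5 -3.6 -2 0 0 0 1"

```text
t: 17.23
position: [0.4746, -0.0698, 0.1506]
eef_rot: [0.0, 0.713, 0.701, -0.0]
ft_force: [0.3, 0.1, 0.6]
opening: 0.0857
finger_force: 0.0
```

Emit:
servo_tool --pt "-4 -0.5 0 0 0 -1 1" --pt "-8 -1 0 0 0 -2.5 1" --pt "-10 -1.2 0 0 0 -3.5 1" --pt "-10 -1.2 0 0 0 -3.5 1" --pt "-10 -1.2 0 0 0 -3.5 1" --pt "-10 -1.2 0 0 0 -3.5 1"

```text
t: 17.73
position: [0.462, -0.1663, 0.1506]
eef_rot: [-0.0, 0.691, 0.723, 0.0]
ft_force: [0.5, 0.0, 0.1]
opening: 0.0855
finger_force: 0.0
```

```bash
python3 - <<'E'
from h import *
s=bot.read_state();print(s['position'],s['eef_rot'])
c=cam('wrist');im=cams.read_camera('wrist')
for k in ['green','blue']:
    r=nets.pinpoint(k,'wrist')
    print(k,[(round(x['p'],2),np.round(x['at']),toz(x['at'],c,.054).round(4)) for x in r[:1]])
# cap blob of green
hsv=cv2.cvtColor(im,cv2.COLOR_BGR2HSV)
q=proj([[*s['position'][:2],.094]],c)[0]; print('tcp at cap height px',q)
cv2.drawMarker(im,tuple(int(v) for v in q),(255,255,255),0,14,2)
cv2.imwrite('pics/w7.png',im)
E
```

```text
[ 0.46195648 -0.16626138  0.15059346] [-1.85106883e-04  6.91180576e-01  7.22682039e-01  2.18385882e-04]
green [(0.96, array([276., 206.]), array([[ 0.4595, -0.1683,  0.054 ]]))]
blue [(0.7, array([283., 122.]), array([[ 0.4621, -0.0997,  0.054 ]]))]
tcp at cap height px [279.11504442 219.52152204]
```

View pics/w7.png

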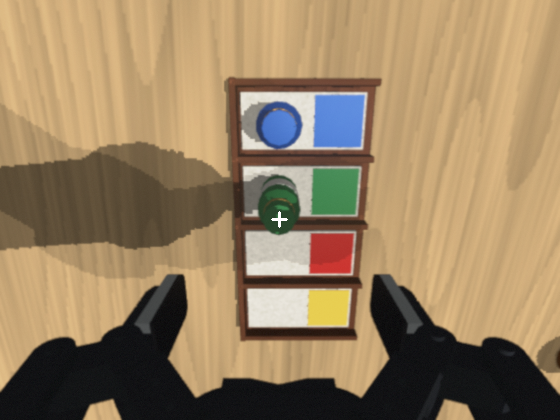

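The marker sits on the green cap (279,219), so I'll descend straight.

Emit:
servo_tool --pt "0 -0.1 3 0 0 0 1" --pt "0 -0.1 6 0 0 0 1" --pt "0 -0.1 8.5 0 0 0 1" --pt "0 -0.1 10.2 0 0 0 1" --pt "0 -0.1 10.9 0 0 0 1" --pt "0 -0.1 10.9 0 0 0 1" --pt "0 -0.1 10.9 0 0 0 0" --pt "0 -0.1 10.9 0 0 0 -1"

```text
t: 18.55
position: [0.4615, -0.1668, 0.0426]
eef_rot: [0.001, 0.691, 0.723, 0.0]
ft_force: [-0.0, -0.2, 0.4]
opening: 0.0639
finger_force: 0.0
```

Emit:
servo_tool --pt "0 0 0 0 0 0 -1" --pt "0 0 0 0 0 0 -1" --pt "0 0 0 0 0 0 -1" --pt "0 0 0 0 0 0 -1" --pt "0 0 0 0 0 0 -1"

```text
t: 18.97
position: [0.4616, -0.1674, 0.0427]
eef_rot: [0.001, 0.691, 0.723, 0.0]
ft_force: [0.7, 0.1, 7.8]
opening: 0.0327
finger_force: 29.0
```

Emit:
servo_tool --pt "0 0 -0.5 0 0 0 -1" --pt "0 0 -2 0 0 0 -1" --pt "0 0 -5 0 0 0 -1" --pt "0 0 -8.5 0 0 0 -1" --pt "0 0 -12 0 0 0 -1" --pt "2 0.5 -13 0 0 0 -1" --pt "5 1 -13 0 0 0 -1" --pt "9 2 -13 0 0 0 -1"

```text
t: 19.63
position: [0.4764, -0.0783, 0.1731]
eef_rot: [0.001, 0.693, 0.721, -0.0]
ft_force: [0.9, 0.3, -0.5]
opening: 0.0319
finger_force: 30.0
```

Emit:
servo_tool --pt "4 0.8 0 0 0 0.5 -1" --pt "8 1.6 0 0 0 1 -1" --pt "12 2.4 0 0 0 1.5 -1" --pt "16 3.2 0 0 0 2 -1" --pt "20 4 0 0 0 2.5 -1" --pt "23 4.7 0 0 0 3.1 -1" --pt "24.4 4.9 0 0 0 3.6 -1" --pt "24.4 4.9 0 0 0 3.6 -1"

```text
t: 20.3
position: [0.5148, 0.1743, 0.1723]
eef_rot: [-0.001, 0.712, 0.702, 0.001]
ft_force: [0.3, 1.2, -0.9]
opening: 0.0325
finger_force: 30.0
```

Emit:
servo_tool --pt "0 0 0 0 0 0 -1" --pt "0 0 0 0 0 0 -1" --pt "0 0 0 0 0 0 -1"

```text
t: 20.55
position: [0.5148, 0.1678, 0.1717]
eef_rot: [0.0, 0.714, 0.7, -0.001]
ft_force: [0.8, -0.5, 0.2]
opening: 0.0325
finger_force: 30.0
```

```bash
python3 - <<'E'
from h import *
s=bot.read_state();print(s['position'],s['eef_rot'],s['ft_force'])
c=cam('wrist');im=cams.read_camera('wrist')
for b in [(.5194,.302),(.518,.236),(.517,.17)]:
    cv2.drawMarker(im,tuple(int(v) for v in proj([[*b,.085]],c)[0]),(255,0,255),0,14,2)
cv2.imwrite('pics/w8.png',im)
E
```

```text
[0.51475602 0.16780948 0.1716997 ] [ 2.47491927e-04  7.14210526e-01  6.99930702e-01 -5.25438715e-04] [ 0.75085931 -0.52355814  0.20659161]
```

View pics/w8.png

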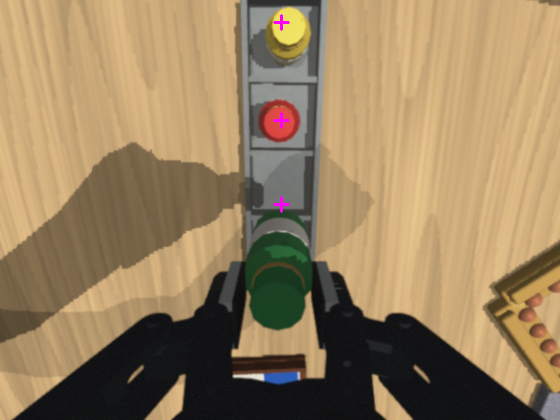

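Yellow and red stand well in compartments 1 and 2 (caps at (288,25) and (280,120)). Lowering green into compartment 3.

Emit:
servo_tool --pt "0.2 0.1 3 0 0 0 -1" --pt "0.2 0.1 6 0 0 0 -1" --pt "0.2 0.1 9 0 0 0 -1" --pt "0.2 0.1 11 0 0 0 -1" --pt "0.2 0.1 12.5 0 0 0 -1" --pt "0.2 0.1 13.3 0 0 0 -1" --pt "0.2 0.1 13.7 0 0 0 -1" --pt "0.2 0.1 13.7 0 0 0 -1"

```text
t: 21.27
position: [0.5161, 0.1712, 0.0345]
eef_rot: [0.0, 0.714, 0.7, -0.0]
ft_force: [0.4, -0.3, -0.2]
opening: 0.0326
finger_force: 30.1
```

Emit:
servo_tool --pt "0 0 0.1 0 0 0 -1" --pt "0 0 0.15 0 0 0 -1" --pt "0 0 0.15 0 0 0 -1"

```text
t: 21.52
position: [0.5165, 0.1717, 0.0339]
eef_rot: [0.0, 0.714, 0.7, 0.001]
ft_force: [-0.1, 0.5, 0.7]
opening: 0.0326
finger_force: 30.3
```

Emit:
servo_tool --pt "0 0 0 0 0 0 0.2" --pt "0 0 0 0 0 0 0.6" --pt "0 0 0 0 0 0 1" --pt "0 0 0 0 0 0 1" --pt "0 0 -1 0 0 0 1" --pt "0 0 -3 0 0 0 1" --pt "0 0 -6 0 0 0 1" --pt "0 0 -10 0 0 0 1"

```text
t: 22.18
position: [0.5144, 0.1713, 0.1331]
eef_rot: [-0.001, 0.713, 0.701, -0.002]
ft_force: [0.9, 0.8, -0.2]
opening: 0.0854
finger_force: 0.0
```

Emit:
servo_tool --pt "-3 -0.6 -1 0 0 -0.5 1" --pt "-7 -1.3 -1.8 0 0 -1 1" --pt "-11 -2 -1.8 0 0 -1.5 1" --pt "-15 -2.8 -1.8 0 0 -2 1" --pt "-19 -3.5 -1.8 0 0 -2.5 1" --pt "-23 -4.2 -1.8 0 0 -3 1" --pt "-26 -4.8 -1.8 0 0 -3.7 1" --pt "-27.2 -5 -1.8 0 0 -3.7 1"

```text
t: 22.85
position: [0.4589, -0.1041, 0.1516]
eef_rot: [0.0, 0.692, 0.722, -0.001]
ft_force: [0.0, -0.7, -1.0]
opening: 0.0857
finger_force: 0.0
```

Emit:
servo_tool --pt "0 0 0 0 0 0 1" --pt "0 0 0 0 0 0 1" --pt "0 0 0 0 0 0 1"

```text
t: 23.1
position: [0.4614, -0.0983, 0.1516]
eef_rot: [0.0, 0.69, 0.724, 0.0]
ft_force: [0.0, 0.2, 0.2]
opening: 0.0851
finger_force: 0.0
```

```bash
python3 - <<'E'
from h import *
s=bot.read_state();print(s['position'],s['eef_rot'])
c=cam('wrist');im=cams.read_camera('wrist')
r=nets.pinpoint('blue','wrist'); print([(round(x['p'],2),np.round(x['at']),toz(x['at'],c,.054).round(4)) for x in r[:1]])
q=proj([[*s['position'][:2],.094]],c)[0]
cv2.drawMarker(im,tuple(int(v) for v in q),(255,255,255),0,14,2)
cv2.imwrite('pics/w9.png',im)
E
```

```text
[ 0.4613864  -0.09830428  0.15161694] [1.51996302e-04 6.90227470e-01 7.23592325e-01 4.04663668e-04]
[(0.65, array([278., 207.]), array([[ 0.4608, -0.1023,  0.054 ]]))]
```

View pics/w9.png

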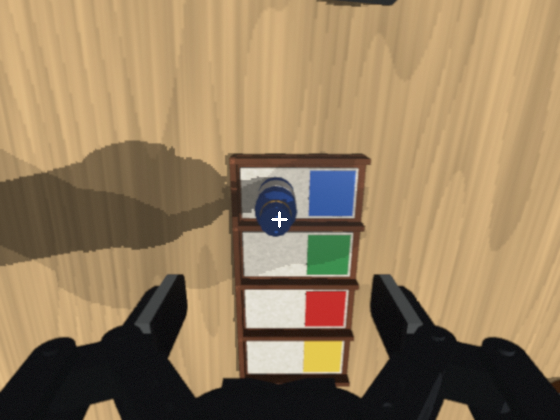

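Blue cap at (275,219), so I'm about 3 mm too far in +y tool. Correcting and grasping.

Emit:
servo_tool --pt "0 -0.3 3 0 0 0 1" --pt "0 -0.3 6 0 0 0 1" --pt "0 -0.3 8.5 0 0 0 1" --pt "0 -0.3 10.2 0 0 0 1" --pt "0 -0.3 11 0 0 0 1" --pt "0 -0.3 11 0 0 0 1" --pt "0 -0.3 11 0 0 0 0" --pt "0 -0.3 11 0 0 0 -1"

```text
t: 23.87
position: [0.4586, -0.0991, 0.042]
eef_rot: [0.0, 0.69, 0.724, 0.0]
ft_force: [0.0, 0.3, 0.5]
opening: 0.0637
finger_force: 0.0
```

Emit:
servo_tool --pt "0 0 0 0 0 0 -1" --pt "0 0 0 0 0 0 -1" --pt "0 0 0 0 0 0 -1" --pt "0 0 0 0 0 0 -1" --pt "0 0 0 0 0 0 -1"

```text
t: 24.28
position: [0.4587, -0.0997, 0.0421]
eef_rot: [0.001, 0.691, 0.723, 0.001]
ft_force: [-0.8, -0.2, 7.9]
opening: 0.0328
finger_force: 29.0
```

Emit:
servo_tool --pt "0 0 -0.5 0 0 0 -1" --pt "0 0 -2 0 0 0 -1" --pt "0 0 -5 0 0 0 -1" --pt "0 0 -8.5 0 0 0 -1" --pt "0 0 -12 0 0 0 -1" --pt "2 0.6 -13 0 0 0 -1" --pt "5 1.6 -13 0 0 0 -1" --pt "8 2.6 -13 0 0 0 -1"

```text
t: 24.95
position: [0.4806, -0.0189, 0.1729]
eef_rot: [0.001, 0.692, 0.722, 0.001]
ft_force: [0.4, -0.8, -0.8]
opening: 0.0326
finger_force: 30.0
```

Emit:
servo_tool --pt "4 1.3 0 0 0 1 -1" --pt "8 2.6 0 0 0 2 -1" --pt "11 3.7 0 0 0 3 -1" --pt "12 4 0 0 0 3.6 -1" --pt "12 4 0 0 0 3.6 -1" --pt "12 4 0 0 0 3.6 -1" --pt "12 4 0 0 0 3.6 -1"

```text
t: 25.53
position: [0.5141, 0.1019, 0.1712]
eef_rot: [0.0, 0.713, 0.701, -0.001]
ft_force: [-0.2, -0.5, -1.3]
opening: 0.0326
finger_force: 30.0
```

```bash
python3 - <<'E'
from h import *
s=bot.read_state();print(s['position'],s['eef_rot'],s['ft_force'])
c=cam('wrist');im=cams.read_camera('wrist')
for b in [(.518,.236),(.517,.17),(.5156,.104)]:
    cv2.drawMarker(im,tuple(int(v) for v in proj([[*b,.085]],c)[0]),(255,0,255),0,14,2)
cv2.imwrite('pics/w10.png',im)
E
```

```text
[0.51406156 0.10185841 0.17116096] [ 1.08612034e-04  7.13232111e-01  7.00927587e-01 -6.80285531e-04] [-0.22438885 -0.48289836 -1.25679611]
```

View pics/w10.png

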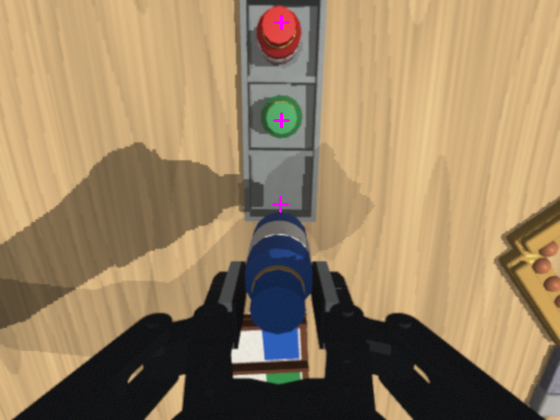

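Green is centred in compartment 3 (cap (282,117)) and red is fine. Blue is over the last compartment, so I'll lower and release it.

Emit:
servo_tool --pt "0.1 0.1 3 0 0 0 -1" --pt "0.1 0.1 6 0 0 0 -1" --pt "0.1 0.1 9 0 0 0 -1" --pt "0.1 0.1 11 0 0 0 -1" --pt "0.1 0.1 12.5 0 0 0 -1" --pt "0.1 0.1 13.3 0 0 0 -1" --pt "0.1 0.1 13.6 0 0 0 -1" --pt "0.1 0.1 13.6 0 0 0 -1"

```text
t: 26.25
position: [0.5156, 0.1036, 0.035]
eef_rot: [-0.0, 0.713, 0.701, -0.0]
ft_force: [0.1, 0.1, -0.0]
opening: 0.0323
finger_force: 30.0
```

Emit:
servo_tool --pt "0 0 0.1 0 0 0 -1" --pt "0 0 0.15 0 0 0 -1" --pt "0 0 0.15 0 0 0 -1"

```text
t: 26.5
position: [0.5162, 0.1042, 0.0344]
eef_rot: [0.0, 0.713, 0.701, 0.001]
ft_force: [-0.1, 0.6, -1.6]
opening: 0.0325
finger_force: 30.0
```

Emit:
servo_tool --pt "0 0 0.1 0 0 0 -1" --pt "0 0 0.1 0 0 0 -1"

```text
t: 26.67
position: [0.5162, 0.1045, 0.0333]
eef_rot: [0.0, 0.713, 0.701, 0.001]
ft_force: [0.3, -0.8, 4.3]
opening: 0.0324
finger_force: 30.6
```

Emit:
servo_tool --pt "0 0 0 0 0 0 0.2" --pt "0 0 0 0 0 0 0.6" --pt "0 0 0 0 0 0 1" --pt "0 0 0 0 0 0 1" --pt "0 0 -1 0 0 0 1" --pt "0 0 -3 0 0 0 1" --pt "0 0 -6 0 0 0 1" --pt "0 0 -10 0 0 0 1"

```text
t: 27.33
position: [0.5141, 0.1042, 0.1326]
eef_rot: [-0.001, 0.713, 0.702, -0.002]
ft_force: [0.7, -0.8, -0.4]
opening: 0.086
finger_force: 0.0
```

Emit:
servo_tool --pt "-4 0 -1 0 0 0 1" --pt "-8 0 -2 0 0 0 1" --pt "-12 0 -3 0 0 0 1" --pt "-14 0 -3 0 0 0 1" --pt "-14 0 -3 0 0 0 1" --pt "-14 0 -3 0 0 0 1" --pt "-14 0 -3 0 0 0 1"

```text
t: 27.92
position: [0.5133, -0.0349, 0.1631]
eef_rot: [-0.0, 0.713, 0.701, 0.0]
ft_force: [0.4, -0.2, -0.1]
opening: 0.0856
finger_force: 0.0
```

```bash
python3 - <<'E'
from h import *
s=bot.read_state();print(s['position'],s['ft_force'])
im=cams.read_camera('wrist');c=cam('wrist')
for k in ['yellow','red','green','blue']: print(k,[(round(x['p'],2),toz(x['at'],c,.045).round(3)) for x in nets.pinpoint(k,'wrist')[:1]])
a=cams.read_camera('side'); c=cam('side')
for k in ['yellow','red','green','blue']: print(k,[(round(x['p'],2),toz(x['at'],c,.045).round(3)) for x in nets.pinpoint(k,'side')[:1]])
cv2.imwrite('pics/w11.png',np.hstack([im[:,80:480],a[:,100:500]]))
E
```

```text
[ 0.51332002 -0.03490238  0.16306702] [ 0.35198936 -0.23387392 -0.14105326]
yellow []
red [(0.73, array([[ 0.494, -0.264,  0.045]]))]
green []
blue [(0.96, array([[0.516, 0.106, 0.045]]))]
yellow []
red []
green [(0.59, array([[0.517, 0.171, 0.045]]))]
blue [(0.64, array([[ 0.764, -0.013,  0.045]]))]
```

View pics/w11.png

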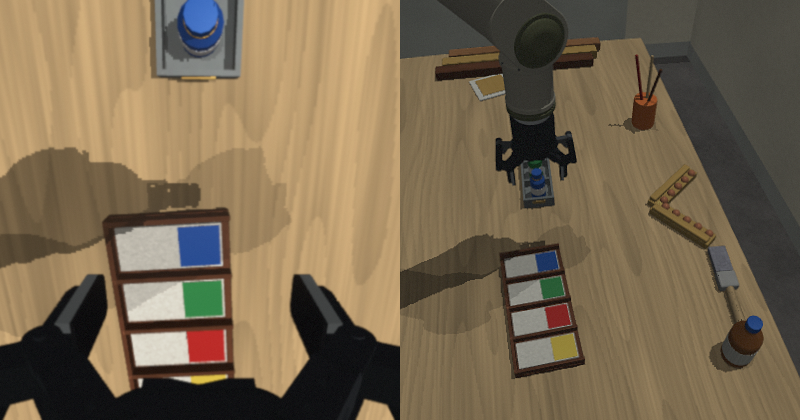

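Blue stands upright and centred in its compartment, the rack is empty, the frame hasn't moved and the arm is clear. Handing in.

```bash
python3 -c "
from plant import bot
print(bot.finish_job())"
```

```text
the job is handed in; nothing more can be done
None
```

All four bottles stand upright in the caddy in reverse order (yellow, red, green, blue from the robot's left), no bottle was tipped, the frame corner looked unmoved in the last side picture, and the job was handed in at about 28 s; the hand-in returned no verdict.

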